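# Seat and latch a watch-case carrier board on the transfer rails

## Task

The white carrier board with four watch cases stands short of its station on the transfer rails. Push it by its end with a fingertip, gently along the rails, until you feel it drop fully into the locating notches, then push the latch post round so that the swing latch lies straight across over the edge of the seated board. Push only, lifting and gripping nothing, keep clear of the cases in their nests, and leave the things on the bench where they are.

Things in the scene. Friction and masses are not known exactly. Their poses are not given: they have to be found in the camera images.
- rails: Fixed unit: two steel rails on an aluminium base plate 215 x 430 x 10 mm. Origin at bench height (z = 0), midway between the rails, where the board's origin must come in x and y. +y: along the rails, the way the board is slid (about the robot's left); +x: away from the robot. Rails at x = +-55 mm, 18 mm wide, tops 30 mm above the bench, from y = -250 to +180 mm; between them it is open down to the plate.
- notch (a point): Station point, 30 mm above the rails' origin. Each rail has two square-walled notches 20 mm long and 5 mm deep (floor 25 mm above the bench) centred 80 mm before and 80 mm past it along the rails. Guide strips along both rails: inner faces 66.5 mm, outer faces 74.5 mm from the middle, tops 46 mm above the bench.
- board: White plastic carrier board 130 (x) x 200 (y) x 22 mm, loose on the rails, on four steel feet 16 x 16 x 6 mm at x = +-55, y = +-80 mm; 0.5 to 0.9 kg plus cases; slides at roughly 3 to 8 N. Origin midway between the feet's undersides, axes as the rails'. Origin 30 mm above the bench while sliding, 25 mm once dropped. Starts 70 to 125 mm short; the notch walls (2 mm play) stop it from going farther.
- push_face (a point): Centre of the board's rear end face (board's y = -100 mm, 17 mm above its origin), which looks to the rails' -y. The flat face is 130 mm wide and 22 mm tall, 36 to 58 mm above the bench while sliding, 5 mm lower once dropped. It is pushed towards the rails' +y.
- latch: Dark steel swing latch on a pillar at the rails' x = +92, y = 0 mm; origin on its vertical pivot axis, 54 mm above the bench; +y points along its arm. Arm 14 mm wide, 52 mm long, 55 to 61 mm above the bench. Open (start): arm along the rails' +y, or up to 0.25 rad from that. Closes counter-clockwise seen from above to a stop at 90 degrees, where the arm points along the rails' -x, over the board.
- latch_post (a point): A point on the latch's upright black post (10 mm diameter, 61 to 91 mm above the bench), 45 mm from the pivot axis along the arm; the point is 79 mm above the bench. The latch turns with about 1 to 2 N at the post and stays where it is left. The arm passes 2 mm over a dropped board (top 53 mm) and strikes the side of one that has not dropped (top 58 mm).
- case1: Loose round steel watch case with white dial, 39 mm diameter, 11 mm thick, lying in a nest of the board at the board's x = -28, y = -52 mm; origin at its underside, 22 mm above the board's origin; it stands 5 mm above the board's top. Not to be touched or shaken out.
- case2: Loose round steel watch case with white dial, 39 mm diameter, 11 mm thick, lying in a nest of the board at the board's x = +28, y = -52 mm; origin at its underside, 22 mm above the board's origin; it stands 5 mm above the board's top. Not to be touched or shaken out.
- case3: Loose round steel watch case with white dial, 39 mm diameter, 11 mm thick, lying in a nest of the board at the board's x = -28, y = +52 mm; origin at its underside, 22 mm above the board's origin; it stands 5 mm above the board's top. Not to be touched or shaken out.
- case4: Loose round steel watch case with white dial, 39 mm diameter, 11 mm thick, lying in a nest of the board at the board's x = +28, y = +52 mm; origin at its underside, 22 mm above the board's origin; it stands 5 mm above the board's top. Not to be touched or shaken out.
- tweezers: Bystander: steel tweezers, 125 mm long, 8 mm high, lying on the bench on the far side of the rails; origin near its middle.
- screwdriver: Bystander: small screwdriver, 130 mm long, lying on the bench past the rails' -y end; origin near its middle.
- loupe: Bystander: black eye loupe, 35 mm diameter, 24 mm tall, standing on the bench beyond the latch; origin under its centre.
- jar: Bystander: small closed glass jar, 38 mm diameter, 36 mm tall, on the bench beyond the latch; origin under its centre.
- cup: Bystander: white plastic cup, 64 mm diameter at the rim, 50 mm tall, on the bench on the far side of the rails; origin under its centre.
- red_tray: Bystander: red tray 272 x 232 x 33 mm with white foam and watch cases, on the bench at the robot's left; origin under its centre.
- blister_stack: Bystander: stack of white blister packs 160 x 120 x 31 mm on the bench at the robot's right; origin under its centre.

How it is judged:
By the outcome, as a careful person would: the job done as asked, in the order asked, and still so for the second after the job is handed in, with the robot touching nothing.
It also fails if it takes over 51 s, if anything falls off the work surface, if the arm or the gripper's body presses on something with over 40 N, if the wrist force passes 120 N, or if a joint passes its speed limit or range.

## Robot

A 7-joint arm with a two-finger parallel gripper is mounted at the origin on the work surface. World frame = base frame: x ahead of the robot, y to its left, z up, the work surface at z = 0. Lengths are in mm, angles in rad, forces in N, time in s.
With the tool pointing down it reaches from about 425 to 975 mm from the base axis. Payload 16.7 kg.
Tool frame: the origin (TCP) lies at the very end of the fingers, on their centre line; the grasp point (between the pads) lies 19 mm behind it (ctrl.grip_point_offset is the distance from the TCP to the grasp point, in mm); z points along the fingers, y is the line along which they close (so a half turn about z gives the same grasp; the last joint's range is limited). The gripper opens to 85 mm and grips with 20 to 120 N. Pads are 22 mm wide; open, the fingers measure 114 mm over their backs; the gripper's body (76 mm by 85 mm) begins 54 mm behind the grasp point. The pads swing forward as they close: fully open they stand 13 mm farther back than shut.
Start: joints at [1.03, 0.426, 0.074, 1.606, -0.034, 1.111, -0.067], TCP at [257.717, -623.825, 231.302] pointing down, gripper open.
Joint ranges: [-2.85, 2.85], [-0.5, 2.14], [-1.23, 1.37], [0.21, 2.46], [-1.02, 4.16], [0.16, 2.05], [-2.73, 2.73]. Speed limits (rad/s): [1.89, 1.89, 2.39, 2.39, 3.01, 3.01, 3.01].

## Interface

Orientations are given as a unit quaternion [w, x, y, z].
In Python, from plant import ctrl, camera, workorder gives the robot as it stands. The module is installed in compiled form; this text tells all that it offers.
- The arm moves only by the tool servo_tool, never from a script. Its argument "deltas" is a list of rows, each a list of 7 numbers: the turn, a rotation vector about the tool's x, y, z scaled (see below), then the shift along the tool's x, y, z scaled (see below), then the closure, from 0 (fully open) to 1 (shut). In form: [[wx, wy, wz, x, y, z, claw], ...]. A call has 1 to 10 rows; each row is the pose to reach, as a shift and turn from the pose commanded when the call began, along the tool's axes at that moment, turning the shorter way round; what a row does not reach only later rows make up. The controller multiplies each number of a shift by 1 m and each number of a turn by 2 pi rad. A row lasts 1/12 s, in which the tool goes at most 41.7 mm and 7.16 degrees, less where a joint would pass 70% of its speed; a pose out of reach is approached as far as the arm can. A call with a number of a shift or a turn outside -1 to 1 is refused whole. A call with a gripper value outside its range is refused whole. The fingers move at their own pace and stop on an object; the grip force is fixed at half the most. Time passes only in rows, so rows that repeat a pose let the fingers close. It gives the time, the measured TCP pose, the force, the opening and the grip force at its end, in the units of the state.
- ctrl.get_obs(): the state, without advancing time (a new reading comes with each control period).
- camera(name): name is "scene" or "top" or "wrist"; returns a dict with "img" (400x640x3 uint8, red, green, blue), "mtx" (3x3 intrinsics, pixels), "camera_from_world" (4x4, takes a point from world to camera coordinates); the wrist camera has in their place "hand_eye" (4x4, takes a point from camera to tool coordinates, whose origin is the TCP and whose axes are the flange's). Camera axes: x right, y down, z forward; pixel columns grow to the right and rows downward; lengths in mm; the calibration is good to about 2 mm. A picture is of the moment at which its call begins: read the wrist's pose just before it. There is no depth.
- workorder.close_job(): hands the job in; it is judged then, once.
The state is a dict: "t": time; "q": joint angles; "qvel": joint speeds; "joint_efforts": joint torques, N m; "position": TCP position; "orientation": TCP orientation; "ft_force": force on the tool from outside, world axes, zero at the start; "moment": the same for the moment, N m; "gripper_width": finger opening in mm; "grasp_force": force on a finger pad.
Only numpy, scipy, OpenCV 4.12 (cv2) and the standard library are available. Lean on these libraries where they do the work, as an engineer would, in place of code of your own. Each camera call takes 0.05 s, during which the arm holds its last target. There are 200 camera calls.

## Working session

There is one attempt and no reset: what is moved stays moved. The work goes in short steps, Python scripts to look and compute and a tool call to move; the robot and the scene stay as the last step left them, time stands still between calls to the robot, and variables do not carry over. Pictures are saved under pics/ and viewed, at most 10 in all, crops included, and the job is handed in when it is done.

Besides the shell and the picture viewer there is one more tool, called after "Emit:" as name(argument=value, ...) on one line, values as JSON. servo_tool: Moves the arm, as the interface text tells. Shifts and turns lie within -1 to 1; 1 stands for 1 m of shift or 2 pi rad of turn. Its arguments: {"type":"object","properties":{"deltas":{"type":"array","items":{"type":"array","items":{"type":"number"}}}},"required":["deltas"]}

```bash
mkdir -p pics; python3 - <<'E'
from plant import ctrl,camera
import cv2,pickle
o=ctrl.get_obs();print({k:o[k] for k in('t','position','orientation','ft_force','gripper_width')},ctrl.grip_point_offset)
d={}
for n in('scene','top'):
    c=camera(n);d[n]=c;cv2.imwrite(f'pics/{n}0.png',c['img'][:,:,::-1]);print(n,c['mtx'],c['camera_from_world'])
pickle.dump(d,open('cams.pkl','wb'))
E
```

```text
{'t': 0.0, 'position': array([ 257.55987306, -623.49890847,  230.60735659]), 'orientation': array([-6.17960528e-04,  9.80877958e-01,  1.94622761e-01, -1.76928198e-04]), 'ft_force': array([0.55042326, 0.18900807, 0.33040094]), 'gripper_width': 84.9797340809017} 18.700000000000003
scene [[482.19192788   0.         315.6953215 ]
 [  0.         482.19192788 197.75672707]
 [  0.           0.           1.        ]] [[-3.28523316e-01  9.44494447e-01 -1.63404740e-03  1.98284830e+02]
 [ 8.01039393e-01  2.77707920e-01 -5.30296334e-01 -4.28406511e+02]
 [-5.00408155e-01 -1.75523646e-01 -8.47810785e-01  2.01468160e+03]
 [ 0.00000000e+00  0.00000000e+00  0.00000000e+00  1.00000000e+00]]
top [[390.39677198   0.         321.23675708]
 [  0.         390.39677198 198.92334879]
 [  0.           0.           1.        ]] [[ 3.16446099e-03 -9.99950698e-01 -9.41209759e-03  1.72326807e+01]
 [-9.81727637e-01 -1.31570452e-03 -1.90286931e-01  6.22339138e+02]
 [ 1.90265165e-01  9.84227189e-03 -9.81683399e-01  1.31834506e+03]
 [ 0.00000000e+00  0.00000000e+00  0.00000000e+00  1.00000000e+00]]
```

View pics/top0.png

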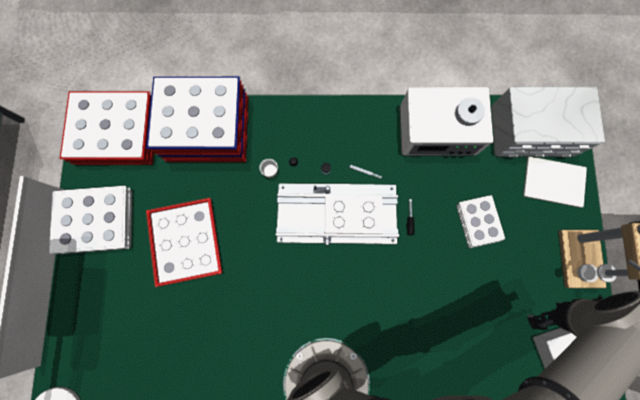

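View pics/scene0.png

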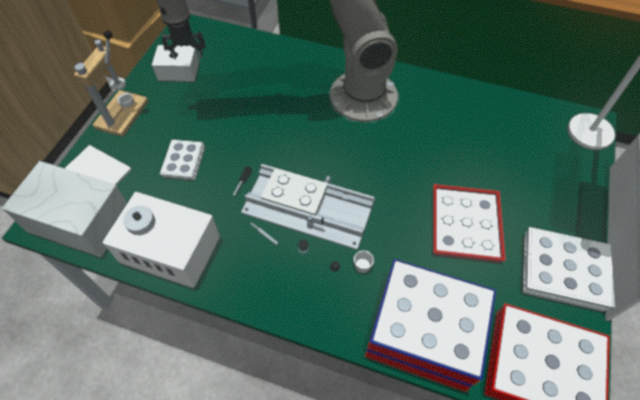

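The top view shows the rail plate at about columns 277–398, rows 183–243. The board lies towards its right (-y) end and the latch is near (320,188). I'll zoom in on both views.

```bash
python3 - <<'E'
import cv2,pickle,numpy as np
d=pickle.load(open('cams.pkl','rb'))
a=d['top']['img'][175:255,265:425,::-1];b=d['scene']['img'][155:255,230:390,::-1]
a=cv2.resize(a,None,fx=5,fy=5,interpolation=cv2.INTER_CUBIC);cv2.imwrite('pics/topc.png',a)
b=cv2.resize(b,None,fx=5,fy=5,interpolation=cv2.INTER_CUBIC);cv2.imwrite('pics/scenec.png',b)
E
```

```text
(no output)
```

View pics/topc.png

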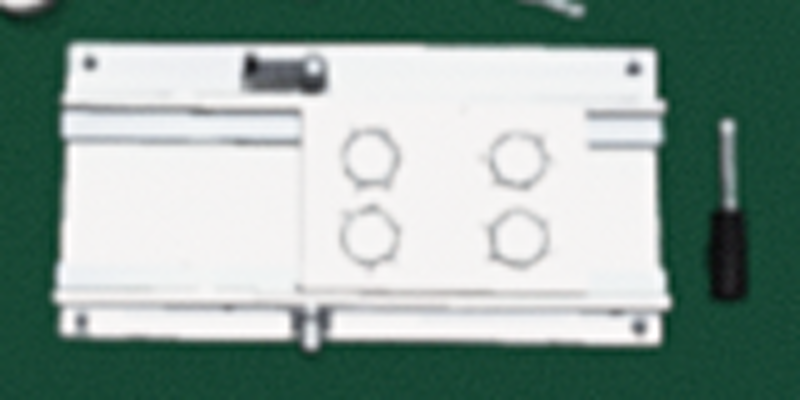

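View pics/scenec.png

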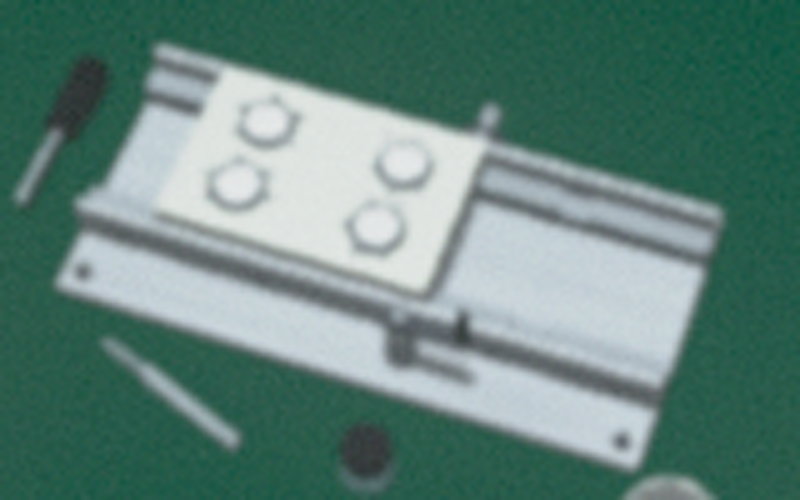

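The crops show the plate corners (top crop) at (70,45), (657,50), (661,344), (60,337). The latch pivot is at about (313,72), with the black post top near (250,65). The board's rear edge is at u≈588.

```bash
cat > h.py <<'E'
import pickle,numpy as np
from scipy.optimize import least_squares
d=pickle.load(open('cams.pkl','rb'))
OFF={'top':(265,175),'scene':(230,155)}
def px(n,p): return (np.array(p,float)+.5)/5-.5+OFF[n]
def proj(n,P):
    c=d[n];T=c['camera_from_world'];p=np.atleast_2d(P)@T[:3,:3].T+T[:3,3];q=p@c['mtx'].T;return q[:,:2]/q[:,2:]
def ray(n,p,z):
    c=d[n];T=c['camera_from_world'];R=T[:3,:3];o=-R.T@T[:3,3];v=R.T@np.linalg.solve(c['mtx'],[*p,1]);return o+v*(z-o[2])/v[2]
E
python3 - <<'E'
from h import *
R={'top':[(70,45),(657,50),(661,344),(60,337)],'scene':[(640,468),(55,287),None,None]}
L=np.array([[107.5,180,10],[107.5,-250,10],[-107.5,-250,10],[-107.5,180,10]])
def W(p,L):
    x,y,t=p;c,s=np.cos(t),np.sin(t);return np.c_[x+c*L[:,0]-s*L[:,1],y+s*L[:,0]+c*L[:,1],L[:,2]]
for use in (['top'],['scene'],['top','scene']):
    def f(p):
        r=[]
        for n in use:
            for i,q in enumerate(R[n]):
                if q: r+=list(proj(n,W(p,L[i:i+1]))[0]-px(n,q))
        return r
    s=least_squares(f,[600,0,0]);print(use,s.x,np.round(s.fun,2))
p=s.x
def loc(w):
    c,sn=np.cos(p[2]),np.sin(p[2]);v=w[:2]-p[:2];return np.array([c*v[0]+sn*v[1],-sn*v[0]+c*v[1]])
for n,q,z,nm in [('top',(588,107),58,'bd R+x'),('top',(588,291),58,'bd R-x'),('top',(302,107),58,'F+x'),('top',(300,289),58,'F-x'),
  ('scene',(222,68),58,'R-x'),('scene',(155,212),58,'R+x'),('scene',(490,140),58,'F-x'),('scene',(428,295),58,'F+x'),
  ('top',(314,70),61,'pivot'),('top',(250,65),91,'post top'),('scene',(403,325),61,'pivot'),('scene',(463,314),91,'post top'),('scene',(472,378),58,'armtip'),
  ('top',(310,347),10,'peg base'),('scene',(490,108),60,'peg top'),('top',(310,315),60,'pegtop')]:
    w=ray(n,px(n,q),z);print(nm,n,w.round(1),loc(w).round(1))
E
```

```text
['top'] [ 5.80337204e+02 -2.92660353e+00 -9.79554078e-03] [ 0.2  -0.06 -0.5   0.17  0.1  -0.01  0.19 -0.08]
['scene'] [ 5.83908074e+02  8.13398830e-02 -6.85337628e-04] [-0.13 -0.04  0.13  0.07]
['top', 'scene'] [ 5.81343961e+02 -1.79048160e+00 -6.11779791e-03] [-0.21 -0.15 -0.93 -0.34 -0.12 -0.55 -0.02 -0.17 -0.69 -0.66 -0.05 -1.03]
bd R+x top [ 633.5 -196.8   58. ] [  53.3 -194.7]
bd R-x top [ 503.2 -193.4   58. ] [ -77. -192.]
F+x top [633.2   5.4  58. ] [51.8  7.5]
F-x top [504.1   6.6  58. ] [-77.3   7.9]
R-x scene [ 506.7 -193.4   58. ] [ -73.5 -192.1]
R+x scene [ 636.4 -191.8   58. ] [  56.2 -189.7]
F-x scene [502.6   9.8  58. ] [-78.8  11.1]
F+x scene [637.2  10.   58. ] [55.8 12.1]
pivot top [659.4  -3.1  61. ] [78.  -0.8]
post top top [656.2  41.5  91. ] [74.6 43.7]
pivot scene [666.5   2.3  61. ] [85.1  4.7]
post top scene [661.4  43.1  91. ] [79.8 45.4]
armtip scene [688.1  58.9  58. ] [106.4  61.3]
peg base top [467.6  -0.6  10. ] [-113.7    0.5]
peg top scene [477.8   1.4  60. ] [-103.6    2.6]
pegtop top [ 4.859e+02 -4.000e-01  6.000e+01] [-95.5   0.8]
```

The plate isn't centred on the rails in x. Board and pivot agree on a rails origin near (570,-1), yaw about 0, with the board's rear face at y≈-194. That is ~93 mm short, within the stated range. I'll move above and behind the board, turning square and closing the fingers.

Emit:
servo_tool(deltas=[[0, 0, 0.0623, 0.35, -0.19, 0.02, 1], [0, 0, 0.0623, 0.35, -0.19, 0.02, 1], [0, 0, 0.0623, 0.35, -0.19, 0.02, 1], [0, 0, 0.0623, 0.35, -0.19, 0.02, 1], [0, 0, 0.0623, 0.35, -0.19, 0.02, 1], [0, 0, 0.0623, 0.35, -0.19, 0.02, 1], [0, 0, 0.0623, 0.35, -0.19, 0.02, 1], [0, 0, 0.0623, 0.35, -0.19, 0.02, 1], [0, 0, 0.0623, 0.35, -0.19, 0.02, 1], [0, 0, 0.0623, 0.35, -0.19, 0.02, 1]])

```text
t: 0.93
position: [510.8, -310.7, 211.0]
orientation: [-0.001, 1.0, 0.002, 0.0]
ft_force: [0.4, 0.4, -0.8]
gripper_width: 0.3
grasp_force: 0.0
```

Emit:
servo_tool(deltas=[[0, 0, 0, 0.03, -0.03, 0.03, 1], [0, 0, 0, 0.059, -0.064, 0.06, 1], [0, 0, 0, 0.059, -0.064, 0.09, 1], [0, 0, 0, 0.059, -0.064, 0.1, 1], [0, 0, 0, 0.059, -0.064, 0.1, 1], [0, 0, 0, 0.059, -0.064, 0.1, 1]])

```text
t: 1.43
position: [567.0, -250.7, 110.8]
orientation: [-0.0, 1.0, 0.0, -0.001]
ft_force: [0.4, -0.5, 0.2]
gripper_width: -0.3
grasp_force: 0.0
```

```bash
python3 - <<'E'
from plant import ctrl,camera
import cv2,pickle
o=ctrl.get_obs();c=camera('wrist');print(o['position'],o['orientation'],o['ft_force'],c['mtx'],c['hand_eye'])
pickle.dump((o,c),open('w1.pkl','wb'));cv2.imwrite('pics/w1.png',c['img'][:,:,::-1])
E
```

```text
[ 567.03411288 -250.68152589  110.834537  ] [-2.09801757e-04  9.99999495e-01  1.57912136e-04 -9.69822776e-04] [ 0.41745734 -0.47618199  0.2175507 ] [[346.40992677   0.         315.18887761]
 [  0.         346.40992677 203.66610426]
 [  0.           0.           1.        ]] [[ 2.41705187e-04 -9.49114164e-01 -3.14932129e-01  8.06863224e+01]
 [ 9.99999957e-01  2.82552131e-04 -8.40468476e-05 -8.73511786e-02]
 [ 1.68754798e-04 -3.14932095e-01  9.49114191e-01 -1.42057432e+02]
 [ 0.00000000e+00  0.00000000e+00  0.00000000e+00  1.00000000e+00]]
```

View pics/w1.png

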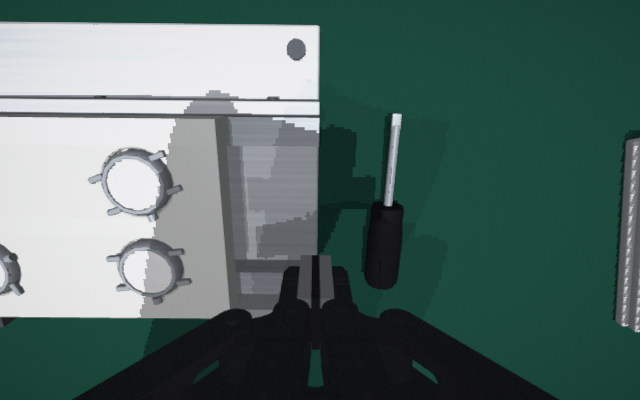

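The wrist view shows the board's rear top edge running from (216,118) to (229,318). The plate corner is at (320,25), and the shut fingertips are at columns 299–333.

```bash
cat >> h.py <<'E'
from scipy.spatial.transform import Rotation as Ro
def wray(o,c,p,z):
    R=Ro.from_quat(o['orientation'],scalar_first=True).as_matrix();H=c['hand_eye']
    a=R@H[:3,3]+o['position'];v=R@H[:3,:3]@np.linalg.solve(c['mtx'],[*p,1]);return a+v*(z-a[2])/v[2]
E
python3 - <<'E'
from h import *
from plant import ctrl
o,c=pickle.load(open('w1.pkl','rb'))
for p,z in [((216,118),58),((229,318),58),((320,25),10),((320,101),46),((319,113),46),((135,182),63),((148,268),63),((299,256),110.8),((333,256),110.8)]: print(p,z,wray(o,c,p,z).round(1))
print(ctrl.get_obs()['position'])
E
```

```text
(216, 118) 58 [ 632.4 -196.2   58. ]
(229, 318) 58 [ 502.6 -193.2   58. ]
(320, 25) 10 [ 685.6 -253.5   10. ]
(320, 101) 46 [ 640.9 -253.3   46. ]
(319, 113) 46 [ 634.3 -252.7   46. ]
(135, 182) 63 [ 597.5 -148.6   63. ]
(148, 268) 63 [ 542.8 -147.6   63. ]
(299, 256) 110.8 [ 575.5 -243.2  110.8]
(333, 256) 110.8 [ 575.5 -258.7  110.8]
[ 567.53959649 -251.46779469  112.10363503]
```

Rear face is at y≈-194.7, rails origin about (570,-2.5), yaw about -0.01. The fingertip half-thickness is ~8 mm, so I expect contact at TCP y≈-203 and the end near -110. Lowering now.

Emit:
servo_tool(deltas=[[0, 0, 0, 0.001, 0, 0.02, 1], [0, 0, 0, 0.001, 0, 0.04, 1], [0, 0, 0, 0.001, 0, 0.06, 1], [0, 0, 0, 0.001, 0, 0.068, 1], [0, 0, 0, 0.001, -0.01, 0.068, 1], [0, 0, 0, 0.001, -0.02, 0.068, 1], [0, 0, 0, 0.001, -0.03, 0.068, 1], [0, 0, 0, 0.001, -0.035, 0.068, 1], [0, 0, 0, 0.001, -0.035, 0.068, 1]])

```text
t: 2.23
position: [569.5, -213.5, 44.5]
orientation: [-0.0, 1.0, 0.001, 0.001]
ft_force: [-0.1, -0.9, -0.3]
gripper_width: 0.1
grasp_force: 0.0
```

Now push gently at 2 mm per row.

Emit:
servo_tool(deltas=[[0, 0, 0, 0, -0.002, 0.001, 1], [0, 0, 0, 0, -0.004, 0.001, 1], [0, 0, 0, 0, -0.006, 0.001, 1], [0, 0, 0, 0, -0.008, 0.001, 1], [0, 0, 0, 0, -0.01, 0.001, 1], [0, 0, 0, 0, -0.012, 0.001, 1], [0, 0, 0, 0, -0.014, 0.001, 1], [0, 0, 0, 0, -0.016, 0.001, 1], [0, 0, 0, 0, -0.018, 0.001, 1], [0, 0, 0, 0, -0.02, 0.001, 1]])

```text
t: 3.07
position: [568.6, -196.6, 42.4]
orientation: [0.0, 1.0, -0.0, 0.0]
ft_force: [0.0, -5.5, -0.8]
gripper_width: -0.0
grasp_force: 2.8
```

Emit:
servo_tool(deltas=[[0, 0, 0, 0, -0.002, 0, 1], [0, 0, 0, 0, -0.004, 0, 1], [0, 0, 0, 0, -0.006, 0, 1], [0, 0, 0, 0, -0.008, 0, 1], [0, 0, 0, 0, -0.01, 0, 1], [0, 0, 0, 0, -0.012, 0, 1], [0, 0, 0, 0, -0.014, 0, 1], [0, 0, 0, 0, -0.016, 0, 1], [0, 0, 0, 0, -0.018, 0, 1], [0, 0, 0, 0, -0.02, 0, 1]])

```text
t: 3.9
position: [568.5, -176.6, 42.4]
orientation: [0.0, 1.0, -0.0, 0.0]
ft_force: [-0.1, -5.5, -0.4]
gripper_width: 0.1
grasp_force: 2.8
```

Contact made, sliding at a steady 5.5 N.

Emit:
servo_tool(deltas=[[0, 0, 0, 0, -0.002, 0, 1], [0, 0, 0, 0, -0.004, 0, 1], [0, 0, 0, 0, -0.006, 0, 1], [0, 0, 0, 0, -0.008, 0, 1], [0, 0, 0, 0, -0.01, 0, 1], [0, 0, 0, 0, -0.012, 0, 1], [0, 0, 0, 0, -0.014, 0, 1], [0, 0, 0, 0, -0.016, 0, 1], [0, 0, 0, 0, -0.018, 0, 1], [0, 0, 0, 0, -0.02, 0, 1]])

```text
t: 4.73
position: [568.5, -156.6, 42.4]
orientation: [0.0, 1.0, -0.0, 0.0]
ft_force: [-0.5, -6.4, -0.3]
gripper_width: 0.3
grasp_force: 2.9
```

Emit:
servo_tool(deltas=[[0, 0, 0, 0, -0.002, 0, 1], [0, 0, 0, 0, -0.004, 0, 1], [0, 0, 0, 0, -0.006, 0, 1], [0, 0, 0, 0, -0.008, 0, 1], [0, 0, 0, 0, -0.01, 0, 1], [0, 0, 0, 0, -0.012, 0, 1], [0, 0, 0, 0, -0.014, 0, 1], [0, 0, 0, 0, -0.016, 0, 1], [0, 0, 0, 0, -0.018, 0, 1], [0, 0, 0, 0, -0.02, 0, 1]])

```text
t: 5.57
position: [568.5, -136.6, 42.3]
orientation: [0.0, 1.0, -0.0, 0.0]
ft_force: [0.5, -6.0, 0.6]
gripper_width: 0.2
grasp_force: 2.9
```

Emit:
servo_tool(deltas=[[0, 0, 0, 0, -0.001, 0, 1], [0, 0, 0, 0, -0.002, 0, 1], [0, 0, 0, 0, -0.003, 0, 1], [0, 0, 0, 0, -0.004, 0, 1], [0, 0, 0, 0, -0.005, 0, 1], [0, 0, 0, 0, -0.006, 0, 1], [0, 0, 0, 0, -0.007, 0, 1], [0, 0, 0, 0, -0.008, 0, 1], [0, 0, 0, 0, -0.009, 0, 1], [0, 0, 0, 0, -0.01, 0, 1]])

```text
t: 6.4
position: [568.5, -126.7, 42.4]
orientation: [0.0, 1.0, -0.0, 0.0]
ft_force: [0.1, -5.7, -0.7]
gripper_width: 0.3
grasp_force: 2.9
```

Emit:
servo_tool(deltas=[[0, 0, 0, 0, -0.001, 0, 1], [0, 0, 0, 0, -0.002, 0, 1], [0, 0, 0, 0, -0.003, 0, 1], [0, 0, 0, 0, -0.004, 0, 1], [0, 0, 0, 0, -0.005, 0, 1], [0, 0, 0, 0, -0.006, 0, 1], [0, 0, 0, 0, -0.007, 0, 1], [0, 0, 0, 0, -0.008, 0, 1]])

```text
t: 7.07
position: [568.5, -118.7, 42.3]
orientation: [0.0, 1.0, -0.0, 0.0]
ft_force: [1.0, -5.9, -0.8]
gripper_width: 0.1
grasp_force: 2.7
```

Emit:
servo_tool(deltas=[[0, 0, 0, 0, -0.0005, 0, 1], [0, 0, 0, 0, -0.001, 0, 1], [0, 0, 0, 0, -0.0015, 0, 1], [0, 0, 0, 0, -0.002, 0, 1], [0, 0, 0, 0, -0.0025, 0, 1], [0, 0, 0, 0, -0.003, 0, 1], [0, 0, 0, 0, -0.0035, 0, 1], [0, 0, 0, 0, -0.004, 0, 1]])

```text
t: 7.73
position: [568.6, -113.5, 42.3]
orientation: [-0.0, 1.0, 0.0, -0.0]
ft_force: [-0.2, -4.2, -1.1]
gripper_width: 0.1
grasp_force: 1.9
```

Emit:
servo_tool(deltas=[[0, 0, 0, 0, -0.0005, 0, 1], [0, 0, 0, 0, -0.001, 0, 1], [0, 0, 0, 0, -0.0015, 0, 1], [0, 0, 0, 0, -0.002, 0, 1]])

```text
t: 8.07
position: [568.5, -112.8, 42.3]
orientation: [0.001, 1.0, -0.0, 0.0]
ft_force: [0.4, -14.4, -4.1]
gripper_width: 0.1
grasp_force: 5.7
```

Emit:
servo_tool(deltas=[[0, 0, 0, 0, -0.0005, 0, 1], [0, 0, 0, 0, -0.001, 0, 1], [0, 0, 0, 0, -0.0015, 0, 1], [0, 0, 0, 0, -0.002, 0, 1]])

```text
t: 8.4
position: [568.5, -112.5, 42.4]
orientation: [0.001, 1.0, -0.001, 0.0]
ft_force: [0.7, -21.2, -4.6]
gripper_width: -0.2
grasp_force: 9.2
```

The force rose from 6 to 21 N at y≈-112.6, with a dip just before it. That looks like the drop followed by the notch wall. I'll back off and check the board height.

Emit:
servo_tool(deltas=[[0, 0, 0, 0, 0.003, 0, 1], [0, 0, 0, 0, 0.01, 0, 1], [0, 0, 0, 0, 0.03, 0, 1], [0, 0, 0, 0, 0.04, -0.02, 1], [0, 0, 0, 0, 0.04, -0.05, 1], [0, 0, 0, 0, 0.04, -0.08, 1], [0, 0, 0, 0, 0.04, -0.08, 1], [0, 0, 0, 0, 0.04, -0.08, 1]])

```text
t: 9.07
position: [569.8, -149.3, 124.1]
orientation: [-0.0, 1.0, 0.0, 0.002]
ft_force: [-1.1, 0.1, -0.4]
gripper_width: -0.1
grasp_force: 0.0
```

```bash
python3 - <<'E'
from plant import ctrl,camera
import cv2,pickle,numpy as np
o=ctrl.get_obs();c=camera('wrist');print(o['position'],o['ft_force'])
pickle.dump((o,c),open('w2.pkl','wb'))
d={n:camera(n) for n in('scene','top')};pickle.dump(d,open('cams2.pkl','wb'))
f=lambda n,r,k:cv2.resize(r[:,:,::-1],None,fx=k,fy=k,interpolation=cv2.INTER_CUBIC)
b=f(0,d['scene']['img'][155:255,230:390],4)
cv2.imwrite('pics/w2.png',c['img'][:,:,::-1]);cv2.imwrite('pics/s2.png',cv2.resize(b,(800,500)))
E
```

```text
[ 569.76934313 -149.28323025  124.07263342] [-1.05507506  0.13790126 -0.43233811]
```

View pics/w2.png

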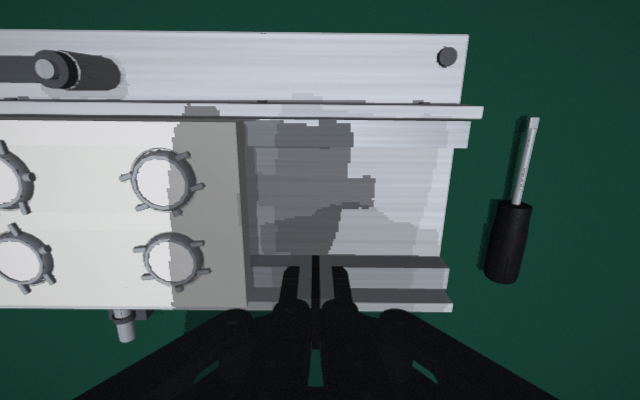

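View pics/s2.png

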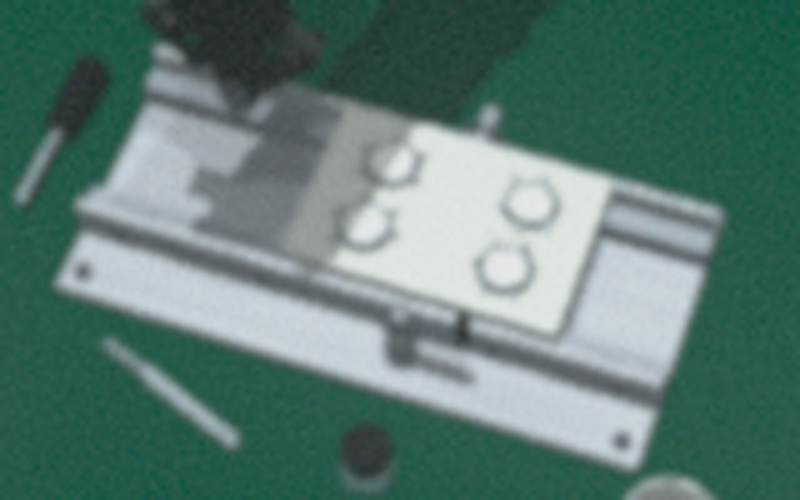

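The board has moved home: its rear edge is at (238,122)–(247,305) in the wrist view. The latch post is still open near (45,68). Checking the seated height from the board's apparent width and position.

```bash
python3 - <<'E'
from h import *
import cv2
o,c=pickle.load(open('w2.pkl','rb'))
g=cv2.cvtColor(c['img'],cv2.COLOR_RGB2GRAY).astype(int)
print('col225',g[108:128,225],g[298:314,225]); 
print('row200',g[200,230:252])
o1,c1=pickle.load(open('w1.pkl','rb'));g1=cv2.cvtColor(c1['img'],cv2.COLOR_RGB2GRAY).astype(int)
print('col205',g1[106:126,205],g1[312:324,205])
for z in(53,58):
    a,b=wray(o,c,(238,122),z),wray(o,c,(247,306),z);print(z,a.round(1),b.round(1),a[0]-b[0])
    for q in((162,181),(172,260),(22,182),(20,258)): print(wray(o,c,q,z+5).round(1))
print('screw',wray(o,c,(447,57),10).round(1),'peg',wray(o,c,(123,315),50))
for z in (91,): print('post',wray(o,c,(45,68),z).round(1),'pivot',wray(o,c,(103,73),61).round(1))
E
```

```text
col225 [194 192 193 195 194 196 196 179  95  63  74  78  85  87 129 148 151 150
 150 150] [138 137 138 138 138 137 138 137 138 122 119 122  62  21  14  17]
row200 [143 144 143 143 143 144 139 126 126 118  93  75  73  74  74  73  76  81
  84  86  83  86]
col205 [149 148 149 148 150 148 150 130  83  75  95  97 112 162 169 168 168 169
 168 169] [156 156 155 156 157 156 108  55  37  35  24  19]
53 [ 631.6 -102.6   53. ] [ 502.6 -100.3   53. ] 129.054397889376
[596.3 -54.2  58. ]
[541.8 -53.4  58. ]
[595.6  32.8  58. ]
[543.2  47.9  58. ]
58 [ 632.1 -103.7   58. ] [ 506.  -101.4   58. ] 126.03072600202302
[597.6 -56.5  63. ]
[544.4 -55.7  63. ]
[596.9  28.4  63. ]
[545.8  43.2  63. ]
screw [ 671.5 -239.2   10. ] peg [492.69288237  -7.9643714   50.        ]
post [659.7 -21.5  91. ] pivot [658.8 -31.2  61. ]
```

The width (129.4 mm if the top is at 53, 126 if at 58) and the case spacing both show the board fully down. The pivot is at about (661,-1.5) and the post at about (659,43). Next I move above the far (+x) side of the post.

Emit:
servo_tool(deltas=[[0, 0, 0, 0.02, -0.03, -0.01, 1], [0, 0, 0, 0.04, -0.06, -0.01, 1], [0, 0, 0, 0.065, -0.09, -0.01, 1], [0, 0, 0, 0.09, -0.125, -0.01, 1], [0, 0, 0, 0.11, -0.16, -0.01, 1], [0, 0, 0, 0.13, -0.19, -0.01, 1], [0, 0, 0, 0.13, -0.195, -0.01, 1], [0, 0, 0, 0.13, -0.195, -0.01, 1], [0, 0, 0, 0.13, -0.195, -0.01, 1]])

```text
t: 9.97
position: [697.8, 45.6, 130.8]
orientation: [0.0, 1.0, 0.001, -0.001]
ft_force: [0.3, -1.9, -1.1]
gripper_width: 0.2
grasp_force: 0.0
```

```bash
python3 - <<'E'
from plant import ctrl,camera
import cv2,pickle
o=ctrl.get_obs();print(o['position'],o['orientation'],o['q'].round(2) if hasattr(o['q'],'round') else o['q'])
d={n:camera(n) for n in('scene','top')};pickle.dump(d,open('cams3.pkl','wb'))
f=lambda r,k:cv2.resize(r[:,:,::-1],None,fx=k,fy=k,interpolation=cv2.INTER_CUBIC)
cv2.imwrite('pics/s3.png',f(d['scene']['img'][170:245,270:370],8))
E
```

```text
[697.78113806  45.55632985 130.77855422] [ 2.13720793e-04  9.99999135e-01  5.93145975e-04 -1.15452027e-03] [-0.11  0.56 -0.07  1.62  0.05  0.96 -1.76]
```

View pics/s3.png

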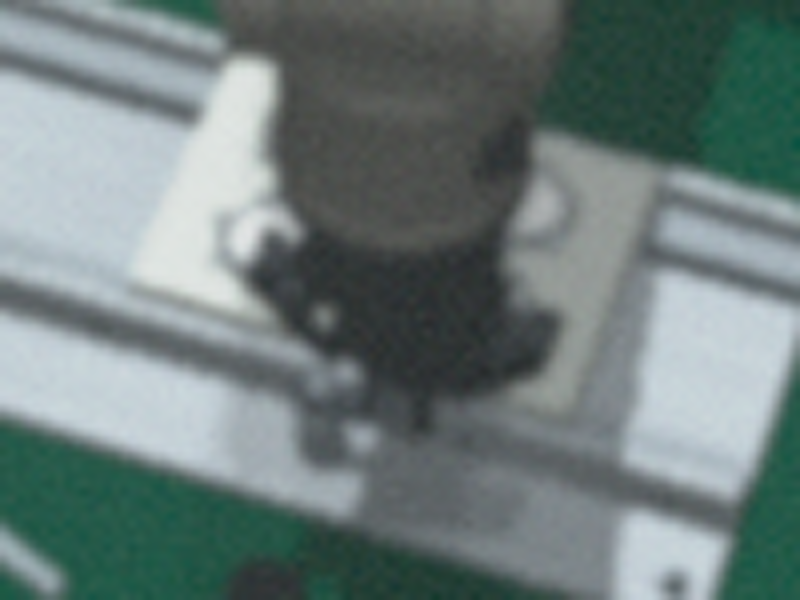

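The gripper hangs over the far side of the latch, in line with the plan. Lowering to z≈73, then easing towards -x.

Emit:
servo_tool(deltas=[[0, 0, 0, 0, 0, 0.015, 1], [0, 0, 0, 0, 0, 0.03, 1], [0, 0, 0, 0, 0, 0.045, 1], [0, 0, 0, 0, 0, 0.058, 1], [0, 0, 0, -0.005, 0, 0.058, 1], [0, 0, 0, -0.01, 0, 0.058, 1], [0, 0, 0, -0.014, 0, 0.058, 1], [0, 0, 0, -0.016, 0, 0.058, 1]])

```text
t: 10.73
position: [682.3, 45.3, 75.4]
orientation: [-0.0, 1.0, -0.0, 0.001]
ft_force: [0.2, 0.2, 0.7]
gripper_width: -0.1
grasp_force: 0.0
```

Emit:
servo_tool(deltas=[[0, 0, 0, -0.002, 0, 0, 1], [0, 0, 0, -0.004, 0, 0, 1], [0, 0, 0, -0.006, 0, 0, 1], [0, 0, 0, -0.008, 0, 0, 1], [0, 0, 0, -0.01, 0, 0, 1]])

```text
t: 11.15
position: [672.7, 45.6, 74.6]
orientation: [-0.0, 1.0, 0.0, 0.0]
ft_force: [1.6, -0.1, 1.0]
gripper_width: 0.0
grasp_force: 0.7
```

Emit:
servo_tool(deltas=[[0, 0, 0, -0.002, 0, 0, 1], [0, 0, 0, -0.004, 0, 0, 1], [0, 0, 0, -0.006, 0, 0, 1], [0, 0, 0, -0.008, 0, 0, 1], [0, 0, 0, -0.01, 0, 0, 1]])

```text
t: 11.57
position: [662.4, 45.2, 74.3]
orientation: [0.0, 1.0, 0.0, -0.0]
ft_force: [2.0, -1.6, -0.8]
gripper_width: 0.4
grasp_force: 0.9
```

Contact at about 2 N near x≈674. Following the post round its arc.

Emit:
servo_tool(deltas=[[0, 0, 0, -0.003, 0, 0, 1], [0, 0, 0, -0.006, 0.001, 0, 1], [0, 0, 0, -0.009, 0.0015, 0, 1], [0, 0, 0, -0.012, 0.002, 0, 1], [0, 0, 0, -0.015, 0.0035, 0, 1], [0, 0, 0, -0.018, 0.005, 0, 1], [0, 0, 0, -0.022, 0.0065, 0, 1]])

```text
t: 12.15
position: [640.3, 39.0, 74.3]
orientation: [-0.0, 1.0, 0.0, 0.0]
ft_force: [1.2, 0.3, -0.3]
gripper_width: -0.1
grasp_force: 0.6
```

Emit:
servo_tool(deltas=[[0, 0, 0, -0.003, 0.002, 0, 1], [0, 0, 0, -0.006, 0.004, 0, 1], [0, 0, 0, -0.009, 0.0065, 0, 1], [0, 0, 0, -0.011, 0.0085, 0, 1], [0, 0, 0, -0.014, 0.012, 0, 1], [0, 0, 0, -0.017, 0.0155, 0, 1], [0, 0, 0, -0.02, 0.0195, 0, 1]])

```text
t: 12.73
position: [620.9, 19.1, 74.6]
orientation: [-0.0, 1.0, -0.0, 0.001]
ft_force: [0.5, 1.5, -0.1]
gripper_width: 0.1
grasp_force: 0.7
```

```bash
python3 - <<'E'
from plant import ctrl,camera
import cv2,pickle
o=ctrl.get_obs();c=camera('wrist');print(o['position'],o['orientation'],o['ft_force'])
pickle.dump((o,c),open('w3.pkl','wb'));cv2.imwrite('pics/w3.png',c['img'][:,:,::-1])
E
```

```text
[620.91216619  19.11343708  74.58250407] [-1.10168410e-04  9.99999835e-01 -2.05877049e-05  5.63420565e-04] [ 0.53976985  1.4637394  -0.11256669]
```

View pics/w3.png

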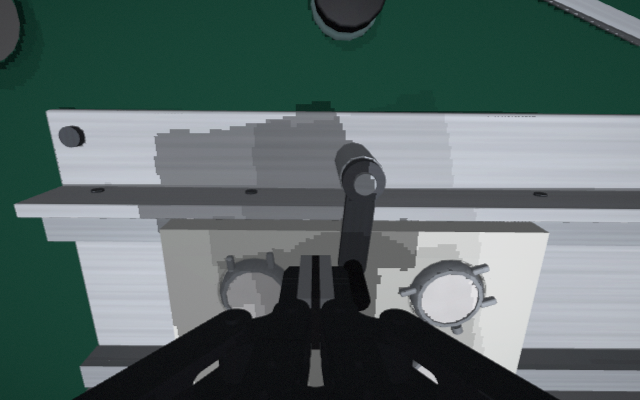

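The arm swings over the seated board from its pivot at (362,180), and the post is against the finger's -y side at about (352,275). The cases sit in their nests. Roughly 10° remain, so I push -y until the stop is felt.

Emit:
servo_tool(deltas=[[0, 0, 0, -0.001, 0.0015, 0, 1], [0, 0, 0, -0.002, 0.003, 0, 1], [0, 0, 0, -0.003, 0.0045, 0, 1], [0, 0, 0, -0.003, 0.006, 0, 1]])

```text
t: 13.12
position: [617.6, 14.8, 74.4]
orientation: [-0.001, 1.0, 0.001, 0.0]
ft_force: [1.8, 11.4, -0.9]
gripper_width: -0.0
grasp_force: 5.9
```

Emit:
servo_tool(deltas=[[0, 0, 0, 0, 0.0007, 0, 1], [0, 0, 0, 0, 0.0014, 0, 1], [0, 0, 0, 0, 0.002, 0, 1]])

```text
t: 13.37
position: [617.6, 14.6, 74.4]
orientation: [-0.001, 1.0, 0.001, 0.0]
ft_force: [1.4, 16.3, -1.1]
gripper_width: 0.1
grasp_force: 8.0
```

Emit:
servo_tool(deltas=[[0, 0, 0, 0, 0.0005, 0, 1], [0, 0, 0, 0, 0.001, 0, 1], [0, 0, 0, 0, 0.001, 0, 1]])

```text
t: 13.62
position: [617.6, 14.4, 74.4]
orientation: [-0.002, 1.0, 0.002, 0.0]
ft_force: [1.2, 16.6, -0.0]
gripper_width: 0.2
grasp_force: 8.7
```

A firm stop at 16 N. Backing off the way it came and rising well clear.

Emit:
servo_tool(deltas=[[0, 0, 0, 0, -0.005, 0, 1], [0, 0, 0, 0, -0.015, 0, 1], [0, 0, 0, 0, -0.02, -0.02, 1], [0, 0, 0, 0, -0.02, -0.05, 1], [0, 0, 0, 0, -0.02, -0.09, 1], [0, 0, 0, -0.03, 0.0, -0.12, 1], [0, 0, 0, -0.06, 0.0, -0.12, 1], [0, 0, 0, -0.06, 0.0, -0.12, 1], [0, 0, 0, -0.06, 0.0, -0.12, 1]])

```text
t: 14.37
position: [556.6, 10.3, 195.2]
orientation: [0.0, 1.0, -0.0, 0.0]
ft_force: [-0.0, 0.0, 0.3]
gripper_width: 0.2
grasp_force: 0.0
```

```bash
python3 - <<'E'
from plant import ctrl,camera
import cv2,pickle
o=ctrl.get_obs();c=camera('wrist');print(o['t'],o['position'],o['orientation'],o['ft_force'])
pickle.dump((o,c),open('w4.pkl','wb'));cv2.imwrite('pics/w4.png',c['img'][:,:,::-1])
E
```

```text
14.3667 [556.55877068  10.25407631 195.21146223] [ 1.28375985e-04  9.99999885e-01 -6.88483547e-05  4.56604356e-04] [-0.01793314  0.04037046  0.33491364]
```

View pics/w4.png

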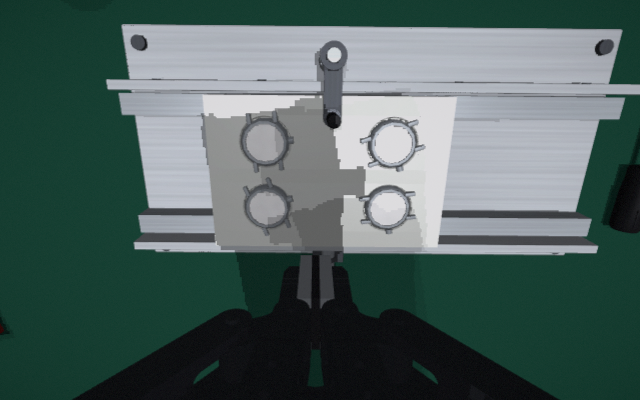

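The arm lies straight across, from its pivot at (333,55) to the post at (333,118), over the board's edge. The board is square and all four cases are in their nests.

```bash
python3 -c "
from plant import workorder
print(workorder.close_job())"
```

```text
the job is handed in; nothing more can be done
None
```

The board is seated in the notches and the latch is closed straight across over its edge, with the cases still in their nests and the robot clear of everything; the job was handed in at about 14.4 s.

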